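Fold away the bench magnifier

ROBOT

A 7-joint arm with a two-finger parallel gripper is mounted at the origin on a cart in front of the work surface, level with it; the furniture and walls round the work are solid. World frame = base frame: x ahead of the robot, y to its left, z up, the work surface at z = 0. Lengths are in m, angles in rad, forces in N, time in s.
With the tool pointing down it reaches from about 0.425 to 0.95 m from the base axis. Payload 4.7 kg.
Tool frame: the origin (TCP) lies at the very end of the fingers, on their centre line; the grasp point (between the pads) lies 19 mm behind it; z points along the fingers, y is the line along which they close (so a half turn about z gives the same grasp; the last joint's range is limited). The gripper opens to 87 mm and grips with 3 to 60 N. Pads are 19 mm wide; open, the fingers measure 117 mm over their backs; the gripper's body (75 mm by 190 mm) begins 51 mm behind the grasp point.
Start: joints at [1.186, 0.469, -0.049, 1.532, 0.024, 1.141, -0.082], TCP at [0.235, -0.633, 0.223] pointing down, gripper open.
Joint ranges: [-2.59, 2.59], [-0.33, 1.99], [-1.39, 1.29], [0.1, 2.45], [-1.04, 4.18], [0.21, 1.99], [-2.66, 2.66]. Speed limits (rad/s): [2.57, 2.57, 3.14, 3.14, 3.14, 3.14, 3.14].

INTERFACE

Orientations are given as a unit quaternion [x, y, z, w].
In Python, from plant import state, get_image, calibration, job_done gives the robot as it stands.
- The arm moves only by the tool step_arm, never from a script. Its argument "targets" is a list that holds one entry, the list of rows, each a list of 5 numbers: the closure, from 0 (fully open) to 1 (shut), then the shift along the tool's x, y, z in mm, then the turn about the tool's z in degrees. A call has 1 to 20 rows; each row shifts and turns the commanded pose from where the row before left it, along the tool's axes as they then stand; what a row does not reach is not made up. A row lasts 1/8 s, in which the tool goes at most 62.5 mm and 10.7 degrees, less where a joint would pass 70% of its speed; a pose out of reach is approached as far as the arm can. A call with a gripper value outside its range is refused whole. The fingers move at their own pace and stop on an object; the grip force is fixed at half the most. Time passes only in rows, so rows that do not move let the fingers close. It gives the time, the measured TCP pose, the force and the opening at its end, in the units of the state.
- state(): the state, without advancing time (a new reading comes with each control period).
- get_image(name): name is "scene" or "top"; returns the picture (420x560x3 uint8, red, green, blue); there is no depth.
- calibration(name): a dict with "K" (3x3 intrinsics, pixels), "pose" (4x4, takes a point from camera to world coordinates). Camera axes: x right, y down, z forward; pixel columns grow to the right and rows downward; lengths in m; the calibration is good to about 2 mm. A picture is of the moment at which its call begins. calibration takes no time and is no camera call.
- job_done(): hands the job in, once; it reports no verdict.
The state is a dict: "time": time; "q": joint angles; "joint_velocities": joint speeds; "effort": joint torques, N m; "position": TCP position; "tcp_rot": TCP orientation; "contact_force": force on the tool from outside, world axes, zero at the start; "wrist_torque": the same for the moment, N m; "grip_width": finger opening in m.
Only numpy, scipy, OpenCV 4.12 (cv2) and the standard library are available. Lean on these libraries where they do the work, as an engineer would, in place of code of your own. Each camera call takes 0.05 s, during which the arm holds its last target. There are 200 camera calls.

TASK

Fold the swing-arm magnifier away: first fold the lens link fully back over the lower link, while the lower link is still swung out, then swing the folded pair fully home against the rubber stop on the base. Leave the dropper bottle standing where it is, and let go of the magnifier at the end.

Things in the scene. Friction and masses are not known exactly. Their poses are not given: they have to be found in the camera images.
- base_pivot (a point): Point on the fixed vertical hinge axis of the lower link, on top of the magnifier's base (grey 90x90 mm foot plate bolted to the bench, steel column, narrow tongue 44 mm wide that lies under the parked arm and carries a stop post with a rubber bumper); point 53 mm above the bench. Its y axis points away from the tongue: the lower link is home when it points along this frame's -y. The base does not move.
- pivot_knob (a point): Centre of the gripping part of the upright round black knob (20 mm diameter; black from 68 to 125 mm above the bench, this point at 100 mm) at the free end of the lower link. It belongs to the lower link (aluminium bar 22 mm wide, 42 to 52 mm above the bench) and stands on the vertical hinge axis between lower link and lens link, 170 mm from base_pivot.
- lens_knob (a point): Centre of the gripping part of the other upright round black knob (20 mm diameter; black from 66 to 125 mm above the bench, this point at 100 mm), fixed on the lens link 85 mm from the pivot_knob axis. The lens link (aluminium bar 18 mm wide ending in a round framed lens of 76 mm diameter centred 145 mm from the pivot_knob axis, 55 to 66 mm above the bench) passes above the lower link; folded, the lens lies over the base and this knob lies between base_pivot and pivot_knob.
- lower_link (a joint): Angle of the lower link in rad: 0 = home against the rubber stop (a hard limit), growing clockwise seen from above up to 1.9; starts 1.0 to 1.6. Stiff friction hinge (about 0.7 N m), stays where it is left.
- lens_link (a joint): Angle of the lens link to the lower link in rad: 0 = folded back exactly over the lower link (a hard limit), growing counter-clockwise seen from above up to 2.5; starts 1.2 to 1.8. Light friction hinge (about 0.05 N m), stays where it is left; a hand that moves lens_knob on a circle about pivot_knob leaves the lower link where it is.
- dropper_mid (a point): Centre, half-way up, of a small brown dropper bottle, 30 mm diameter and 92 mm tall, a bystander standing loose near the front right of the bench. The folded arm passes clear of it.
There are look-alikes about, which are no part of the job. Leave any pink look-alike of the part that bears dropper_mid alone.

How it is judged:
By the outcome, as a careful person would: the job done as asked, in the order asked, and still so for the second after the job is handed in, with the robot touching nothing.
It also fails if it takes over 58 s, if anything falls off the work surface, if the arm or the gripper's body presses on something with over 40 N, if the wrist force passes 120 N, or if a joint passes its speed limit or range.

## Working session

There is one attempt and no reset: what is moved stays moved. The work goes in short steps, Python scripts to look and compute and a tool call to move; the robot and the scene stay as the last step left them, time stands still between calls to the robot, and variables do not carry over. Pictures are saved under pics/ and viewed, on a budget of 10 in all, crops included, one or two more only if the job needs it, and the job is handed in when it is done.

Besides the shell and the picture viewer there is one more tool, called after "Emit:" as a command line: name --argument value ..., lists and objects as JSON in quotes. step_arm: Moves the arm, as the interface text tells. Its arguments: {"type":"object","properties":{"targets":{"type":"array"}},"required":["targets"]}

```bash
mkdir -p pics; cat > h.py <<'E'
import numpy as np, cv2
from plant import state, get_image, calibration, job_done
def save(cam, fn):
    im=get_image(cam); cv2.imwrite('pics/'+fn, im[:,:,::-1]); return im
def px2w(cam,u,v,z):
    c=calibration(cam); K=np.array(c['K']);T=np.array(c['pose'])
    d=T[:3,:3]@np.linalg.solve(K,[u,v,1.]); o=T[:3,3]
    return o+d*(z-o[2])/d[2]
def w2px(cam,p):
    c=calibration(cam); K=np.array(c['K']);T=np.linalg.inv(np.array(c['pose']))
    q=K@(T[:3,:3]@np.array(p)+T[:3,3]); return q[:2]/q[2]
E
python3 - <<'E'
from h import *
a=save('scene','a_s.png');b=save('top','a_t.png')
for c in('scene','top'):print(c,np.round(calibration(c)['pose'],3).tolist(),np.round(calibration(c)['K'],0).tolist())
print(state())
E
```

```text
scene [[-0.677, -0.558, 0.479, 0.179], [-0.736, 0.507, -0.449, 0.466], [0.008, -0.657, -0.754, 0.767], [0.0, 0.0, 0.0, 1.0]] [[516.0, 0.0, 287.0], [0.0, 516.0, 208.0], [0.0, 0.0, 1.0]]
top [[-0.02, -0.992, 0.122, 0.455], [-1.0, 0.021, 0.01, 0.07], [-0.013, -0.121, -0.993, 1.077], [0.0, 0.0, 0.0, 1.0]] [[523.0, 0.0, 267.0], [0.0, 523.0, 208.0], [0.0, 0.0, 1.0]]
{'time': 0.1, 'q': array([ 1.18610821,  0.46940674, -0.04859303,  1.53354472,  0.02412617,
        1.14100866, -0.08226786]), 'joint_velocities': array([-0.00166439, -0.00281296,  0.0016771 , -0.00230478, -0.00073939,
       -0.0010597 , -0.00047154]), 'effort': array([ 5.19949590e-04, -5.09170103e+01, -8.07875418e-02, -2.36828578e+01,
       -6.14170055e-02,  3.44726723e-02,  7.53063114e-05]), 'position': array([ 0.23494312, -0.63222932,  0.22158599]), 'tcp_rot': array([ 9.84211977e-01,  1.76991502e-01, -1.99566384e-04, -8.67833588e-04]), 'contact_force': array([-0.12766294, -0.1071752 ,  0.73272522]), 'wrist_torque': array([-0.03404287,  0.01908676,  0.01786462]), 'grip_width': 0.08664344326148571}
```

View pics/a_s.png

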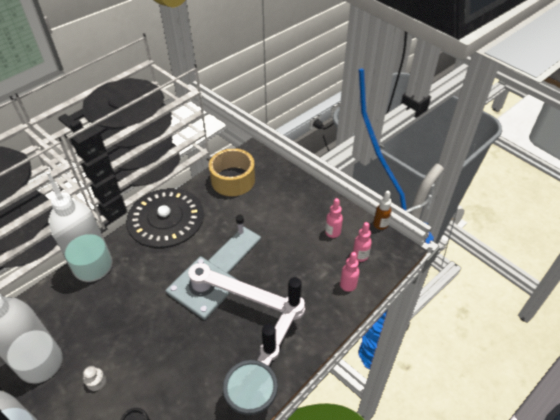

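View pics/a_t.png

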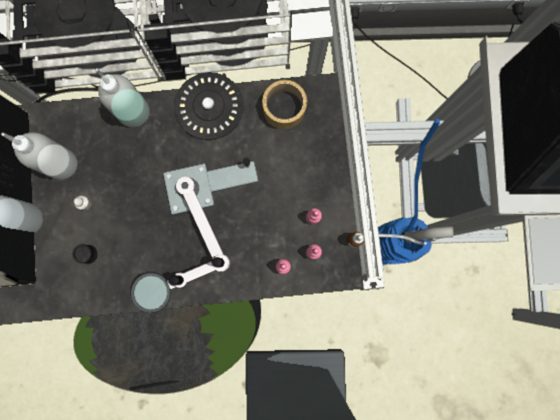

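The scene view shows the magnifier base at about (200,283), the upright knobs at (295,290) and (268,338), and the lens at (250,385). In the top view the base pivot is at (185,185), the pivot knob at (223,262), the lens knob at (177,281) and the stop post at (246,163).

Look-alikes:
- **Dropper:** the brown bottle at top (357,239) is the real one; the pink ones at (314,215), (314,251) and (283,266) are decoys.
- **Knobs:** black things at top (85,254), the white cap (81,202), the stop post (246,163) and the rotary tray knob (208,103) are not mine.

Next is one close crop to check this choice.

```bash
python3 - <<'E'
import cv2,numpy as np
a=cv2.imread('pics/a_s.png')[205:415,160:340];b=cv2.imread('pics/a_t.png')[150:310,130:270]
a=cv2.resize(a,None,fx=2.8,fy=2.8,interpolation=cv2.INTER_CUBIC)[:588];b=cv2.resize(b,None,fx=2,fy=2,interpolation=cv2.INTER_CUBIC)
o=np.zeros((588,a.shape[1]+b.shape[1],3),np.uint8);o[:a.shape[0],:a.shape[1]]=a;o[:b.shape[0],a.shape[1]:]=b
print(o.shape,a.shape);cv2.imwrite('pics/a_c.png',o)
E
```

```text
(588, 784, 3) (588, 504, 3)
```

View pics/a_c.png

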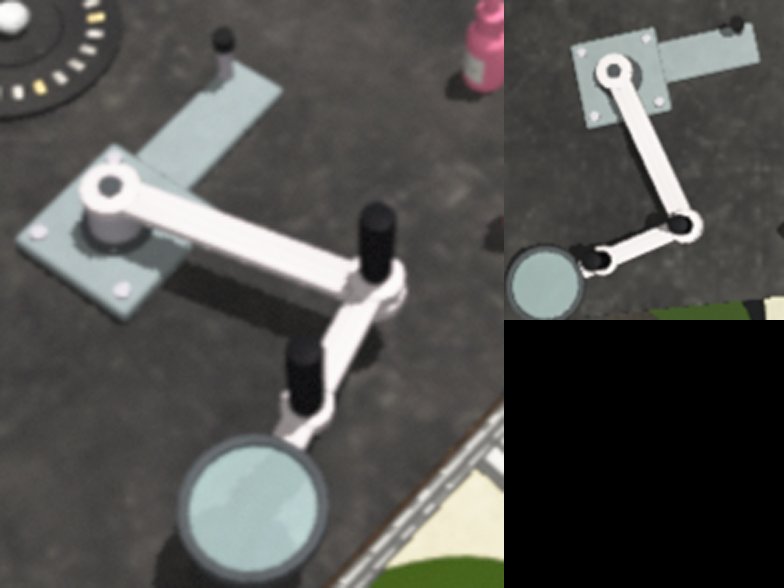

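The crop confirms a steel-columned base with its bar, two black upright knobs (pivot at the bar's end, lens knob next to the lens) and a thin post with a black bumper on the tongue.

```bash
python3 - <<'E'
from h import *
f=lambda X,Y:(160+X/2.8,205+Y/2.8)
g=lambda X,Y:(130+(X-504)/2,150+Y/2)
B=px2w('scene',*f(110,187),.055);P=px2w('scene',*f(378,213),.125);L=px2w('scene',*f(305,350),.125);C=px2w('scene',*f(253,508),.066)
F=px2w('scene',*f(226,80),.01)
B2=px2w('top',*g(614,71),.055);P2=px2w('top',*g(679,225),.125);L2=px2w('top',*g(590,259),.125);C2=px2w('top',*g(545,284),.066)
F2=px2w('top',*g(736,25),.07)
for n,a,b in zip('BPLCF',(B,P,L,C,F),(B2,P2,L2,C2,F2)):print(n,a.round(3),b.round(3))
for B,P,L,C in((B,P,L,C),(B2,P2,L2,C2)):
    n=lambda a:np.linalg.norm(a[:2]); print('BP',n(P-B),'PL',n(L-P),'PC',n(C-P))
    a=lambda v:np.degrees(np.arctan2(v[1],v[0])); print('angs lower',a(P-B),'lens',a(L-P),a(C-P))
for z in (.06,.08,.1,.12):print(z,px2w('scene',*f(223,38),z).round(3),px2w('top',*g(736,25),z).round(3))
# tongue end corners (scene)
for X,Y in((238,60),(281,90)):print(px2w('scene',*f(X,Y),.008).round(3))
for X,Y in((751,26),(759,60)):print(px2w('top',*g(X,Y),.008).round(3))
for X,Y in((571,46),(652,28),(670,108),(588,128)):print('foot',px2w('top',*g(X,Y),.008).round(3))
E
```

```text
B [0.627 0.243 0.055] [0.629 0.242 0.055]
P [0.475 0.171 0.125] [0.475 0.171 0.125]
L [0.442 0.252 0.125] [0.446 0.252 0.125]
C [0.418 0.308 0.066] [0.422 0.307 0.066]
F [0.673 0.122 0.01 ] [0.67  0.119 0.07 ]
BP 0.16813664635526174 PL 0.08721084940389091 PC 0.14778403619593372
angs lower -154.59865046910764 lens 112.64801017954343 112.5482278843916
BP 0.1702190002544467 PL 0.08592389124917092 PC 0.1451967637073203
angs lower -155.43035019160249 lens 109.7164809965229 111.19535108257139
0.06 [0.668 0.124 0.06 ] [0.672 0.12  0.06 ]
0.08 [0.654 0.134 0.08 ] [0.668 0.119 0.08 ]
0.1 [0.64  0.144 0.1  ] [0.664 0.118 0.1  ]
0.12 [0.626 0.153 0.12 ] [0.659 0.117 0.12 ]
[0.682 0.104 0.008]
[0.643 0.099 0.008]
[0.682 0.107 0.008]
[0.646 0.099 0.008]
foot [0.665 0.295 0.008]
foot [0.682 0.21  0.008]
foot [0.597 0.192 0.008]
foot [0.578 0.277 0.008]
```

```bash
python3 - <<'E'
from h import *
print('corner z0 top',px2w('top',365,290,0).round(3),px2w('scene',432,245,0).round(3),px2w('top',378,284,0).round(3))
for xy in((.43,-.12),(.42,-.14)):
  for z in(-.3,0,.1,.2,.3,.4,.5,.6):print(xy,z,w2px('scene',[*xy,z]).round(0),w2px('top',[*xy,z]).round(0))
for z in (0,.1,.3,.5):print('railfar z',z,px2w('top',343,0,z).round(3),px2w('top',383,283,z).round(3))
im=cv2.imread('pics/a_t.png')[180:310,320:450];s=cv2.imread('pics/a_s.png')[0:400,330:560]
o=np.zeros((600,790,3),np.uint8);s=cv2.resize(s,None,fx=1.5,fy=1.5);im=cv2.resize(im,None,fx=3.3,fy=3.3)
o[:600,:345]=s;o[:429,350:350+429]=im;cv2.imwrite('pics/a_d.png',o)
E
```

```text
corner z0 top [ 0.415 -0.115  0.   ] [ 0.419 -0.129  0.   ] [ 0.427 -0.142  0.   ]
(0.43, -0.12) -0.3 [397. 323.] [347. 280.]
(0.43, -0.12) 0 [424. 244.] [367. 283.]
(0.43, -0.12) 0.1 [436. 209.] [377. 284.]
(0.43, -0.12) 0.2 [451. 167.] [389. 285.]
(0.43, -0.12) 0.3 [468. 117.] [403. 287.]
(0.43, -0.12) 0.4 [489.  55.] [423. 289.]
(0.43, -0.12) 0.5 [516. -23.] [449. 292.]
(0.43, -0.12) 0.6 [ 551. -124.] [486. 296.]
(0.42, -0.14) -0.3 [406. 320.] [354. 284.]
(0.42, -0.14) 0 [435. 241.] [377. 288.]
(0.42, -0.14) 0.1 [448. 206.] [388. 289.]
(0.42, -0.14) 0.2 [463. 164.] [401. 291.]
(0.42, -0.14) 0.3 [482. 114.] [417. 294.]
(0.42, -0.14) 0.4 [505.  52.] [439. 297.]
(0.42, -0.14) 0.5 [533. -25.] [468. 301.]
(0.42, -0.14) 0.6 [ 570. -126.] [509. 307.]
railfar z 0 [ 1.041 -0.094  0.   ] [ 0.429 -0.152  0.   ]
railfar z 0.1 [ 0.986 -0.079  0.1  ] [ 0.431 -0.132  0.1  ]
railfar z 0.3 [ 0.878 -0.048  0.3  ] [ 0.436 -0.09   0.3  ]
railfar z 0.5 [ 0.769 -0.018  0.5  ] [ 0.441 -0.049  0.5  ]
```

View pics/a_d.png

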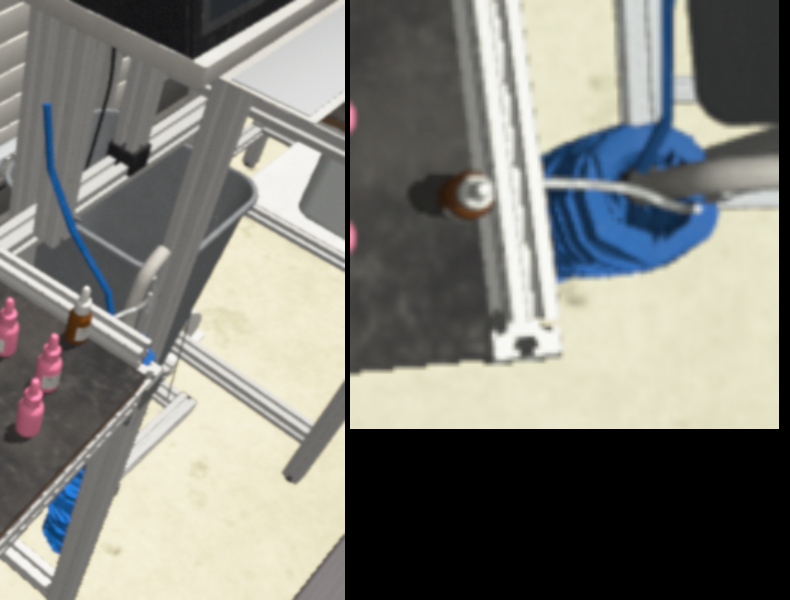

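```bash
python3 - <<'E'
from h import *
def ray(cam,u,v):
    c=calibration(cam);K=np.array(c['K']);T=np.array(c['pose']);d=T[:3,:3]@np.linalg.solve(K,[u,v,1.]);return T[:3,3],d/np.linalg.norm(d)
o1,d1=ray('scene',467,50)
for px in((487,40),(497,230),(530,195),(423,289),(375,283),(400,285)):
    o2,d2=ray('top',*px);A=np.c_[d1,-d2];t=np.linalg.lstsq(A,o2-o1,rcond=None)[0]
    print(px,(o1+d1*t[0]).round(2),(o2+d2*t[1]).round(2))
for t in(.3,.5,.7,.9,1.1,1.4,1.8):p=o1+d1*t;print(p.round(2),w2px('top',p).round(0))
q=cv2.imread('pics/a_s.png')
E
```

```text
(487, 40) [ 0.55 -0.31  0.27] [ 0.78 -0.25  0.35]
(497, 230) [ 0.52 -0.25  0.31] [ 0.51 -0.26  0.31]
(530, 195) [ 0.57 -0.34  0.25] [ 0.57 -0.34  0.25]
(423, 289) [ 0.45 -0.1   0.4 ] [ 0.43 -0.12  0.41]
(375, 283) [ 0.43 -0.06  0.43] [ 0.44 -0.05  0.43]
(400, 285) [ 0.44 -0.08  0.42] [ 0.44 -0.09  0.42]
[0.29 0.23 0.62] [ 85. 472.]
[0.37 0.08 0.52] [270. 357.]
[ 0.44 -0.08  0.42] [394. 280.]
[ 0.52 -0.24  0.32] [484. 225.]
[ 0.59 -0.39  0.22] [551. 183.]
[ 0.71 -0.63  0.07] [626. 136.]
[ 0.86 -0.94 -0.13] [696.  93.]
```

The rail beside the bench ends at bench height. A taller post stands outside it, near (0.54,-0.30) and about 0.3 m high, so I'll swing in on a small radius at z≈0.28.

```bash
cat >> h.py <<'E'
def pose():
    s=state();x,y,z,w=s['tcp_rot'];return np.r_[s['position'],np.degrees(np.arctan2(2*(x*y+z*w),1-2*(y*y+z*z)))]
def rows(pts,c,cur=None,nd=0):
    """pts: list of (x,y,z,yaw) absolute; prints tool-frame rows with rounding carried along"""
    cur=pose() if cur is None else np.array(cur,float); out=[]
    for p in pts:
        t=np.radians(cur[3]);R=np.array([[np.cos(t),np.sin(t),0],[np.sin(t),-np.cos(t),0],[0,0,-1]])
        d=np.round(R.T@(np.array(p[:3])-cur[:3])*1000,nd);a=round(-(p[3]-cur[3]),nd)
        out.append([c,*[float(v) for v in d],float(a)]);cur=np.r_[cur[:3]+R@d/1000,cur[3]-a]
    print(str(out).replace('.0,',',').replace('.0]',']'));return cur
def lin(a,b,n):return [np.array(a)+(np.array(b)-np.array(a))*k/n for k in range(1,n+1)]
E
python3 - <<'E'
from h import *
p=pose();print(p.round(3))
w=[p,(.36,-.32,.28,48.4),(.46,-.02,.28,87.5),(.444,.252,.20,111.5)]
rows(sum([lin(w[i],w[i+1],n) for i,n in((0,9),(1,8),(2,8))],[]),0)
E
```

```text
[ 0.235 -0.632  0.222 20.389]
[[0, 25, -28, -6, -3], [0, 27, -26, -7, -3], [0, 27, -25, -6, -3], [0, 30, -23, -7, -3], [0, 30, -22, -6, -4], [0, 32, -20, -7, -3], [0, 32, -18, -6, -3], [0, 34, -16, -7, -3], [0, 35, -15, -6, -3], [0, 36, -15, -0, -5], [0, 37, -12, -0, -5], [0, 39, -9, -0, -5], [0, 39, -6, -0, -5], [0, 40, -2, -0, -4], [0, 39, 0, -0, -5], [0, 39, 4, -0, -5], [0, 39, 8, -0, -5], [0, 34, -4, 10, -3], [0, 34, -2, 10, -3], [0, 34, 1, 10, -3], [0, 34, 1, 10, -3], [0, 34, 4, 10, -3], [0, 34, 5, 10, -3], [0, 33, 7, 10, -3], [0, 33, 9, 10, -3]]
```

Emit:
step_arm --targets '[[[0,25,-28,-6,-3],[0,27,-26,-7,-3],[0,27,-25,-6,-3],[0,30,-23,-7,-3],[0,30,-22,-6,-4],[0,32,-20,-7,-3],[0,32,-18,-6,-3],[0,34,-16,-7,-3],[0,35,-15,-6,-3],[0,36,-15,0,-5],[0,37,-12,0,-5],[0,39,-9,0,-5],[0,39,-6,0,-5],[0,40,-2,0,-4],[0,39,0,0,-5],[0,39,4,0,-5],[0,39,8,0,-5]]]'

```text
time: 2.22
position: [0.4604, -0.0187, 0.2808]
tcp_rot: [0.722, 0.692, -0.0, 0.0]
contact_force: [0.5, -0.6, -1.1]
grip_width: 0.087
```

Emit:
step_arm --targets '[[[0,34,-4,10,-3],[0,34,-2,10,-3],[0,34,1,10,-3],[0,34,1,10,-3],[0,34,4,10,-3],[0,34,5,10,-3],[0,33,7,10,-3],[0,33,9,10,-3],[0,0,0,0,0],[0,0,0,0,0]]]'

```text
time: 3.48
position: [0.4439, 0.2513, 0.2006]
tcp_rot: [0.564, 0.826, -0.0, 0.0]
contact_force: [0.9, -0.1, 0.1]
grip_width: 0.0869
```

```bash
python3 - <<'E'
from h import *
p=pose();print(p.round(4),state()['q'].round(2),state()['contact_force'].round(1))
a=save('scene','b_s.png');b=save('top','b_t.png')
a=cv2.resize(a[205:405,160:340,::-1],None,fx=2.2,fy=2.2);b=cv2.resize(b[180:360,100:260,::-1],None,fx=2.4,fy=2.4)
o=np.zeros((440,790,3),np.uint8);o[:440,:396]=a;o[:432,400:784]=b;cv2.imwrite('pics/b.png',o)
rows(lin(p,(.444,.252,.082,111.5),6),0)
E
```

```text
[  0.4439   0.2513   0.2006 111.392 ] [ 0.08  0.33 -0.83  1.91  0.28  1.02 -0.5 ] [ 0.9 -0.1  0.1]
[[0, 1, -0, 20, -0], [0, 0, -0, 20, -0], [0, 0, -0, 19, -0], [0, 0, 0, 20, -0], [0, 0, 0, 20, -0], [0, 1, 0, 20, -0]]
```

View pics/b.png

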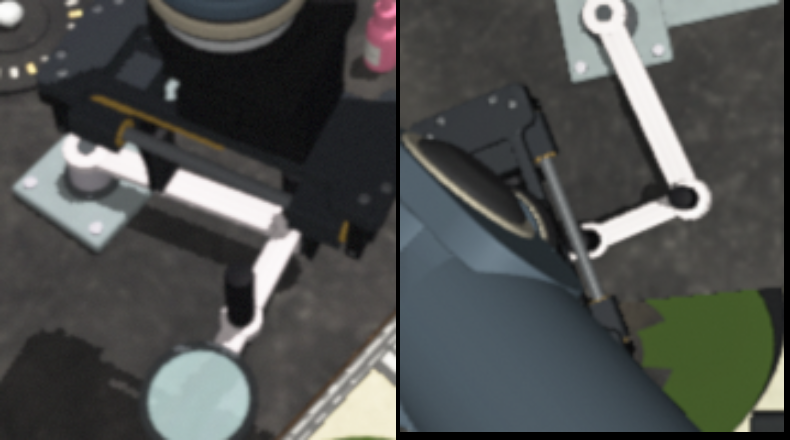

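The view shows the gripper poised above the scene. The lens knob is still at scene ≈(269,325) and the lens at ≈(250,387), both unmoved, so I'll descend and grip.

Emit:
step_arm --targets '[[[0,1,0,20,0],[0,0,0,20,0],[0,0,0,20,0],[0,0,0,20,0],[0,0,0,20,0],[0,0,0,18,0],[0,0,0,0,0]]]'

```text
time: 4.45
position: [0.4433, 0.2514, 0.0816]
tcp_rot: [0.564, 0.826, -0.001, -0.0]
contact_force: [-1.0, 0.0, 0.9]
grip_width: 0.0869
```

Emit:
step_arm --targets '[[[0.4,0,0,0,0],[0.6,0,0,0,0],[0.8,0,0,0,0],[1,0,0,0,0],[1,0,0,0,0],[1,0,0,0,0],[1,0,0,0,0],[1,0,0,0,0]]]'

```text
time: 5.45
position: [0.4438, 0.2525, 0.0825]
tcp_rot: [0.564, 0.826, 0.0, 0.0]
contact_force: [-0.2, -0.1, -0.3]
grip_width: 0.0192
```

```bash
python3 - <<'E'
from h import *
s=state();print(pose().round(4),s['contact_force'].round(1),s['wrist_torque'].round(2),s['grip_width'],s['q'].round(2))
a=save('scene','c_s.png')
a=cv2.resize(a[185:405,140:360,::-1],None,fx=2.7,fy=2.7);cv2.imwrite('pics/c.png',a)
E
```

```text
[4.438000e-01 2.525000e-01 8.250000e-02 1.113862e+02] [-0.2 -0.1 -0.3] [-0.02 -0.12  0.08] 0.019178033623250424 [-0.02  0.49 -0.73  2.02  0.45  0.8  -0.65]
```

View pics/c.png

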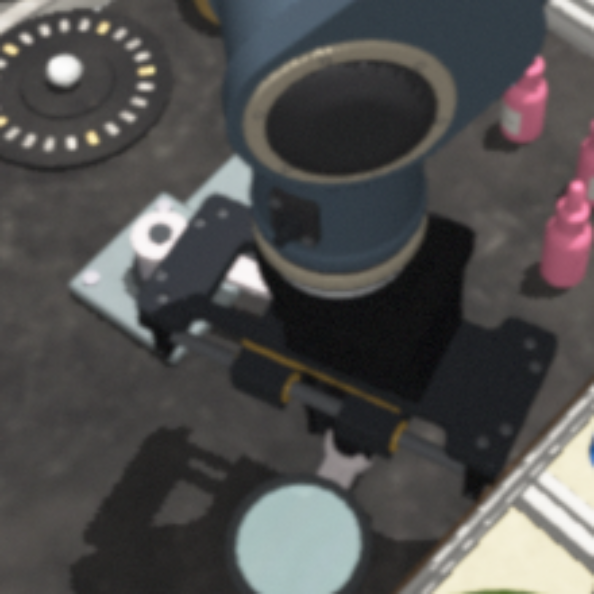

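The view shows the fingers closed on the lens knob between the lens and the hinge, and the opening of 19.2 mm matches the 20 mm knob. I'll fold it on a circle about the pivot knob, 4° per row clockwise.

Emit:
step_arm --targets '[[[1,-0.2,6.1,0,4],[1,-0.2,6.1,0,4],[1,-0.2,6.1,0,4],[1,-0.2,6.1,0,4],[1,-0.2,6.1,0,4],[1,-0.2,6.1,0,4],[1,-0.2,6.1,0,4],[1,-0.2,6.1,0,4],[1,-0.2,6.1,0,4],[1,-0.2,6.1,0,4],[1,0,0,0,0]]]'

```text
time: 6.88
position: [0.5034, 0.2544, 0.0825]
tcp_rot: [0.812, 0.584, -0.0, -0.0]
contact_force: [-1.8, 0.5, 0.6]
grip_width: 0.0193
```

Emit:
step_arm --targets '[[[1,-0.2,6.1,0,4],[1,-0.2,6.1,0,4],[1,-0.2,6.1,0,4],[1,-0.2,6.1,0,4],[1,-0.2,6.1,0,4],[1,-0.2,6.1,0,4],[1,-0.2,6.1,0,4],[1,-0.2,6.1,0,4],[1,-0.2,6.1,0,4],[1,0,0,0,0]]]'

```text
time: 8.12
position: [0.5463, 0.2224, 0.0825]
tcp_rot: [0.953, 0.304, -0.0, -0.0]
contact_force: [-2.6, 2.0, 2.2]
grip_width: 0.0192
```

```bash
python3 - <<'E'
from h import *
s=state();p=pose();print(p.round(4),s['contact_force'].round(1),s['wrist_torque'].round(2),s['grip_width'],s['q'].round(2))
v=p[:2]-[.475,.171];print(np.hypot(*v),np.degrees(np.arctan2(v[1],v[0])))
a=save('scene','d_s.png');b=save('top','d_t.png')
a=cv2.resize(a[205:405,160:340,::-1],None,fx=2.2,fy=2.2);b=cv2.resize(b[150:330,100:260,::-1],None,fx=2.4,fy=2.4)
o=np.zeros((440,790,3),np.uint8);o[:440,:396]=a;o[:432,400:784]=b;cv2.imwrite('pics/d.png',o)
E
```

```text
[ 0.5463  0.2224  0.0825 35.4536] [-2.6  2.   2.2] [ 0.3   0.34 -0.26] 0.019234522076170355 [-0.18  0.52 -0.37  1.85  0.25  0.82 -1.63]
0.08792954145157128 35.76657026401074
```

View pics/d.png

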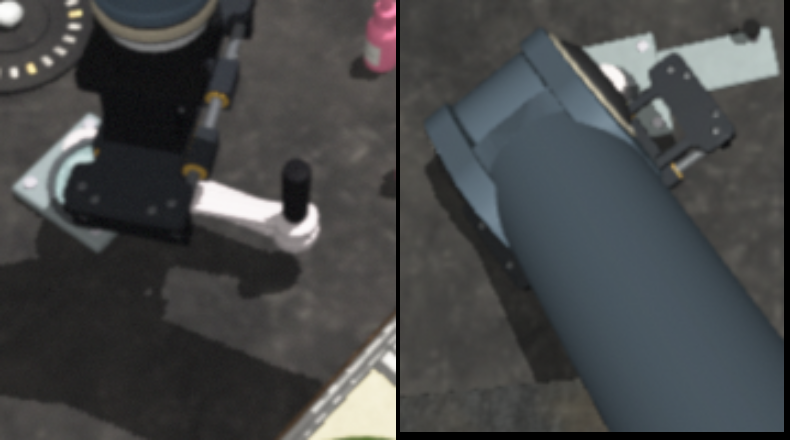

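The pivot knob is still at scene (295,281), so the lower link hasn't moved; the lens link is nearly over it, about 11° to go.

Emit:
step_arm --targets '[[[1,-0.2,6.1,0,4],[1,-0.2,6.1,0,4],[1,0,2.3,0,1.5],[1,0,0,0,0]]]'

```text
time: 8.72
position: [0.5537, 0.2099, 0.0825]
tcp_rot: [0.974, 0.225, -0.0, -0.0]
contact_force: [-4.4, 2.9, 2.0]
grip_width: 0.0192
```

Emit:
step_arm --targets '[[[1,0,1.5,0,1],[1,0,1.5,0,1],[1,0,0,0,0]]]'

```text
time: 9.1
position: [0.5546, 0.208, 0.0825]
tcp_rot: [0.978, 0.208, -0.001, -0.001]
contact_force: [-3.8, 3.7, 1.5]
grip_width: 0.0195
```

```bash
python3 - <<'E'
from h import *
s=state();p=pose();print(p.round(4),s['contact_force'].round(1),s['wrist_torque'].round(2),s['grip_width'],s['q'].round(2))
v=p[:2]-[.475,.171];print(np.hypot(*v),np.degrees(np.arctan2(v[1],v[0])))
v=p[:2]-[.6285,.2425];print(np.hypot(*v),np.degrees(np.arctan2(v[1],v[0])))
E
```

```text
[ 0.5546  0.208   0.0825 23.9901] [-3.8  3.7  1.5] [ 0.76  1.1  -0.07] 0.01952234604555113 [-0.19  0.51 -0.32  1.85  0.21  0.81 -1.77]
0.08779763043385297 24.91829658856857
0.08153792793918269 -154.96184230991287
```

Force towards home has risen to about 5 N. That is well over the 0.6 N of hinge friction and below the 8 N that would swing the lower link, so the fold is on its limit. The knob line sits at 24.9° against 25° expected. Next I'll swing the pair anticlockwise about base_pivot, with the push keeping it folded.

Emit:
step_arm --targets '[[[1,0.1,3,0,-2],[1,0.2,5.7,0,-4],[1,0.2,5.7,0,-4],[1,0.2,5.7,0,-4],[1,0.2,5.7,0,-4],[1,0.2,5.7,0,-4],[1,0.2,5.7,0,-4],[1,0.2,5.7,0,-4],[1,0,0,0,0]]]'

```text
time: 10.22
position: [0.5826, 0.1742, 0.0825]
tcp_rot: [0.891, 0.454, 0.0, -0.0]
contact_force: [-2.7, 2.6, 1.7]
grip_width: 0.0195
```

```bash
python3 - <<'E'
from h import *
s=state();p=pose();print(p.round(4),s['contact_force'].round(1),s['wrist_torque'].round(2),s['grip_width'],s['q'].round(2))
v=p[:2]-[.6285,.2425];print(np.hypot(*v),np.degrees(np.arctan2(v[1],v[0])))
a=save('scene','e_s.png');b=save('top','e_t.png')
a=cv2.resize(a[185:385,160:340,::-1],None,fx=2.2,fy=2.2);b=cv2.resize(b[120:300,120:280,::-1],None,fx=2.4,fy=2.4)
o=np.zeros((440,790,3),np.uint8);o[:440,:396]=a;o[:432,400:784]=b;cv2.imwrite('pics/e.png',o)
E
```

```text
[ 0.5826  0.1742  0.0825 53.9556] [-2.7  2.6  1.7] [0.66 0.47 0.06] 0.01951187739540887 [-0.03  0.55 -0.44  1.81  0.3   0.85 -1.25]
0.08230401426580876 -123.92973111803167
```

View pics/e.png

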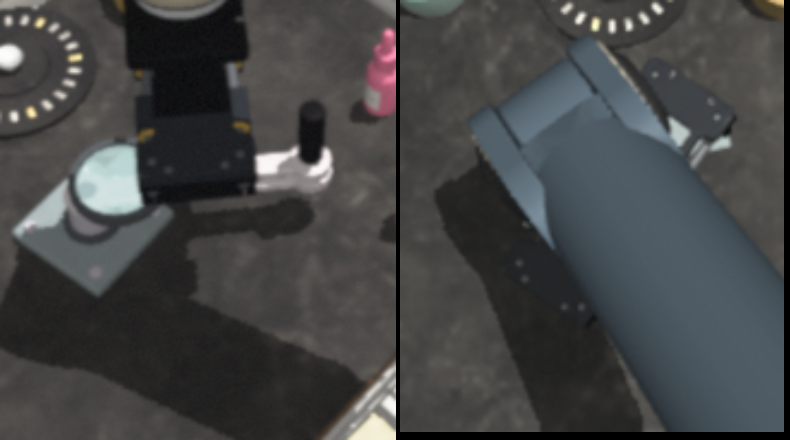

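The view shows the folded pair swinging together: the lens is over the base at about (215,265) and the pivot knob is at scene ≈(302,235). Carrying on.

Emit:
step_arm --targets '[[[1,0.2,5.7,0,-4],[1,0.2,5.7,0,-4],[1,0.2,5.7,0,-4],[1,0.2,5.7,0,-4],[1,0.2,5.7,0,-4],[1,0.2,5.7,0,-4],[1,0.2,5.7,0,-4],[1,0.2,5.7,0,-4],[1,0.2,5.7,0,-4],[1,0.2,5.7,0,-4],[1,0,0,0,0]]]'

```text
time: 11.7
position: [0.6364, 0.1589, 0.0825]
tcp_rot: [0.683, 0.73, 0.001, -0.0]
contact_force: [-1.8, 4.2, 1.6]
grip_width: 0.019
```

Emit:
step_arm --targets '[[[1,0.1,2,0,-1.5],[1,0.1,2,0,-1.5],[1,0,0,0,0]]]'

```text
time: 12.08
position: [0.6396, 0.1592, 0.0826]
tcp_rot: [0.663, 0.748, -0.0, -0.0]
contact_force: [-3.0, 2.8, 0.9]
grip_width: 0.0191
```

```bash
python3 - <<'E'
from h import *
print(px2w('scene',301.8,235,.125).round(3),'expect .5335 .1016')
s=state();p=pose();print(p.round(4),s['contact_force'].round(1),s['wrist_torque'].round(2),s['grip_width'],s['q'].round(2))
v=p[:2]-[.6285,.2425];print(np.hypot(*v),np.degrees(np.arctan2(v[1],v[0])))
E
```

```text
[0.53  0.104 0.125] expect .5335 .1016
[6.39600e-01 1.59200e-01 8.26000e-02 9.68657e+01] [-3.   2.8  0.9] [ 0.73  0.6  -0.34] 0.019074870211372476 [ 0.11  0.66 -0.61  1.67  0.45  0.95 -0.55]
0.0840471246539156 -82.4247085685785
```

Emit:
step_arm --targets '[[[1,0,2,0,-1.5],[1,0,2,0,-1.5],[1,0,1.5,0,-1],[1,0,0,0,0]]]'

```text
time: 12.58
position: [0.6448, 0.1598, 0.0826]
tcp_rot: [0.637, 0.771, -0.0, -0.0]
contact_force: [-3.8, 3.2, 2.6]
grip_width: 0.0191
```

Emit:
step_arm --targets '[[[1,0,1.5,0,-1],[1,0,1.5,0,-1],[1,0,0,0,0]]]'

```text
time: 12.95
position: [0.6474, 0.1604, 0.0825]
tcp_rot: [0.623, 0.782, -0.001, -0.001]
contact_force: [-4.6, 3.0, 3.1]
grip_width: 0.0193
```

Emit:
step_arm --targets '[[[1,0,1.5,0,0],[1,0,0,0,0]]]'

```text
time: 13.2
position: [0.6479, 0.1605, 0.0825]
tcp_rot: [0.624, 0.782, -0.002, -0.001]
contact_force: [-7.9, 2.1, 5.4]
grip_width: 0.0192
```

Emit:
step_arm --targets '[[[1,0,1.5,0,0],[1,0,0,0,0]]]'

```text
time: 13.45
position: [0.6479, 0.1606, 0.0824]
tcp_rot: [0.623, 0.782, -0.003, -0.002]
contact_force: [-11.0, 0.8, 7.1]
grip_width: 0.0193
```

Emit:
step_arm --targets '[[[1,0,1.5,0,0],[1,0,0,0,0]]]'

```text
time: 13.7
position: [0.6479, 0.1606, 0.0824]
tcp_rot: [0.623, 0.782, -0.005, -0.002]
contact_force: [-15.5, -0.4, 9.9]
grip_width: 0.019
```

```bash
python3 - <<'E'
from h import *
s=state();p=pose();print(p.round(4),s['contact_force'].round(1),s['wrist_torque'].round(2),s['grip_width'],s['q'].round(2))
v=p[:2]-[.6285,.2425];print(np.hypot(*v),np.degrees(np.arctan2(v[1],v[0])))
E
```

```text
[6.479000e-01 1.606000e-01 8.240000e-02 1.029234e+02] [-15.5  -0.4   9.9] [ 0.08  2.61 -0.21] 0.01900696450731476 [ 0.11  0.68 -0.63  1.64  0.46  0.98 -0.45]
0.08413051971470108 -76.67265507608418
```

It's on a firm stop at −76.7° (tongue measured −76 to −78°), with no motion and 15 N of force. I'll ease off the press, open, and lift clear.

Emit:
step_arm --targets '[[[1,0,-2,0,0],[1,0,-1.5,0,0],[1,0,0,0,0],[0.6,0,0,0,0],[0.3,0,0,0,0],[0,0,0,0,0],[0,0,0,0,0],[0,0,0,0,0],[0,0,0,0,0]]]'

```text
time: 14.82
position: [0.6494, 0.1603, 0.0825]
tcp_rot: [0.623, 0.782, -0.0, 0.0]
contact_force: [-0.2, -0.3, -0.8]
grip_width: 0.0715
```

Emit:
step_arm --targets '[[[0,0,0,-20,0],[0,0,0,-25,0],[0,0,0,-30,0],[0,0,0,-30,0],[0,0,0,-30,0],[0,0,0,-30,0],[0,30,0,0,0],[0,40,0,0,0],[0,40,0,0,0],[0,40,0,0,0],[0,40,0,0,0],[0,40,0,0,0],[0,0,0,0,0]]]'

```text
time: 16.45
position: [0.5951, 0.3895, 0.2494]
tcp_rot: [0.62, 0.784, 0.001, -0.001]
contact_force: [0.1, -0.4, -0.1]
grip_width: 0.0871
```

```bash
python3 - <<'E'
from h import *
s=state();p=pose();print(p.round(4),s['contact_force'].round(1),s['grip_width'])
a=save('scene','f_s.png');b=save('top','f_t.png')
a=cv2.resize(a[165:365,160:340,::-1],None,fx=2.2,fy=2.2);b=cv2.resize(b[120:300,120:280,::-1],None,fx=2.4,fy=2.4)
o=np.zeros((440,790,3),np.uint8);o[:440,:396]=a;o[:432,400:784]=b;cv2.imwrite('pics/f.png',o)
E
```

```text
[  0.5951   0.3895   0.2494 103.2984] [ 0.1 -0.4 -0.1] 0.08707859854031427
```

View pics/f.png

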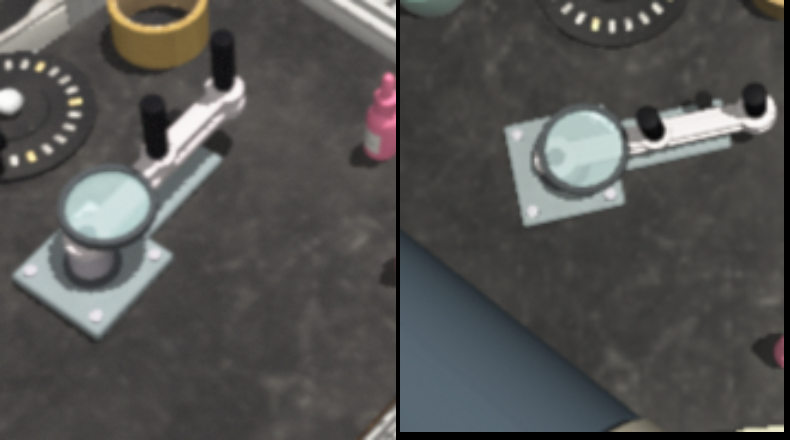

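The view shows the lens over the base, both knobs in line along the tongue, and the gripper away.

```bash
python3 - <<'E'
from h import *
s=lambda X,Y,z:px2w('scene',160+X/2.2,165+Y/2.2,z)
t=lambda X,Y,z:px2w('top',120+(X-400)/2.4,120+Y/2.4,z)
B=np.array([.6285,.2425]);a=lambda v:np.degrees(np.arctan2(v[1],v[0])).round(1)
for n,P,L,C in(('s',s(222,40,.125),s(152,105,.125),s(107,207,.066)),('t',t(755,93,.125),t(649,118,.125),t(583,150,.066))):
    print(n,P.round(3),L.round(3),C.round(3));P,L,C=P[:2],L[:2],C[:2]
    print('lower',a(P-B),np.hypot(*(P-B)),'P->L',a(L-P)-180,np.hypot(*(L-P)),'P->C',a(C-P)-180,np.hypot(*(C-P)))
# dropper before/after
x=cv2.imread('pics/a_t.png').astype(int);y=cv2.imread('pics/f_t.png').astype(int)
print('dropper diff',abs(x-y)[215:262,335:372].mean(),abs(x-y)[215:262,335:372].max(),'pinks',abs(x-y)[200:280,270:330].mean())
im=cv2.imread('pics/f_t.png');cv2.imwrite('pics/g.png',cv2.resize(im[135:215,160:280],None,fx=6,fy=6,interpolation=cv2.INTER_CUBIC))
E
```

```text
s [0.66  0.078 0.125] [0.644 0.16  0.125] [0.63  0.22  0.066]
lower -79.2 0.16714219309213874 P->L -79.1 0.08366857364889595 P->C -78.2 0.14513967658314242
t [0.664 0.076 0.125] [0.647 0.158 0.125] [0.633 0.218 0.066]
lower -77.8 0.17038697091897717 P->L -77.8 0.08421374081728049 P->C -77.5 0.1455566545595395
dropper diff 1.0350776308223117 4 pinks 0.9149305555555556
```

View pics/g.png

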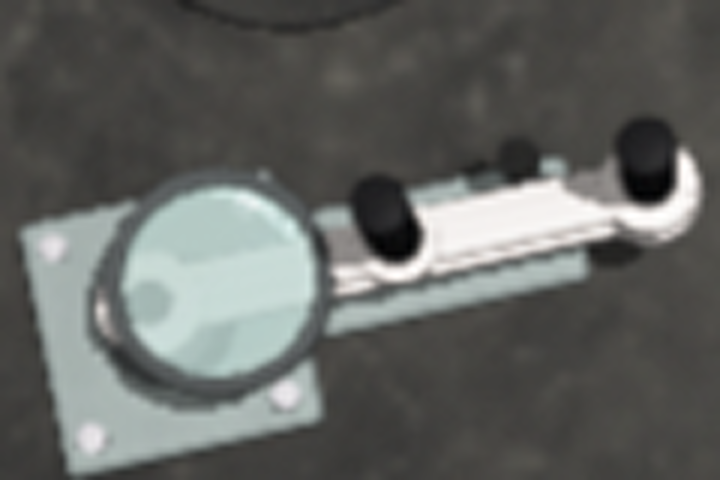

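The close crop shows the lens link lying along the lower link and parallel to the tongue, with the post just beside the bar. The lower and lens directions agree within 1° in both cameras, and the dropper area is unchanged. Handing in.

```bash
python3 -c "
from plant import *
print(job_done(), state()['time'])"
```

```text
the job is handed in; nothing more can be done
the job is handed in; nothing more can be done
```

The magnifier is folded away and I handed the job in, with the arm's last reading before that at 16.5 s of the 58 s limit. I gripped the lens knob and folded the lens link about the pivot knob onto its limit, while the lower link was still swung out. Then I swung the folded pair home, let go and moved the gripper clear.

What the last checks showed:
- **Fold:** the lower link, the lens knob and the lens centre line up within about 1° in both cameras.
- **Home position:** the pair sat still on a firm stop while the push rose from about 8 N to 15.5 N. The arm's own reading put the stop at −76.7°. Afterwards the top camera read −77.8° and the scene camera −79.2°, against −76° to −79° for the tongue and foot plate. So "fully home" rests on feeling the stop; I never saw the bar touching the bumper, and in the top view a few millimetres' gap to the post's top shows, which I put down to viewing angle.
- **Bottle:** the top picture shows no change around the dropper bottle or the pink look-alikes.
- **Robot:** the gripper was open and well clear, with about 0 N on it. The highest force I read was under 20 N.

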